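Roll the knurled wheel until the jaw's pointer meets the gauge mark

ROBOT

A 7-joint arm with a two-finger parallel gripper is mounted at the origin on a cart in front of the work surface, level with it; the furniture and walls round the work are solid. World frame = base frame: x ahead of the robot, y to its left, z up, the work surface at z = 0. Lengths are in m, angles in rad, forces in N, time in s.
With the tool pointing down it reaches from about 0.425 to 0.925 m from the base axis. Payload 6.8 kg.
Tool frame: the origin (TCP) lies at the very end of the fingers, on their centre line; the grasp point (between the pads) lies bot.grip_point_offset behind it (bot.grip_point_offset is the distance from the TCP to the grasp point, in m); z points along the fingers, y is the line along which they close (so a half turn about z gives the same grasp; the last joint's range is limited). The gripper opens to 85 mm and grips with 20 to 120 N. Pads are 22 mm wide; open, the fingers measure 114 mm over their backs; the gripper's body (76 mm by 85 mm) begins 54 mm behind the grasp point. The pads swing forward as they close: fully open they stand 13 mm farther back than shut.
Start: joints at [-1.4, 0.477, 0.022, 1.555, -0.011, 1.109, -0.083], TCP at [0.186, 0.649, 0.231] pointing down, gripper open.
Joint ranges: [-2.96, 2.96], [-0.34, 2.1], [-1.41, 1.46], [0.24, 2.44], [-1.37, 4.51], [0.17, 1.92], [-2.96, 2.96]. Speed limits (rad/s): [2.39, 2.39, 3.14, 3.14, 3.14, 3.14, 3.14].

INTERFACE

Orientations are given as a unit quaternion [w, x, y, z].
In Python, from station import bot, imaging gives the robot as it stands. The module is installed in compiled form; this text tells all that it offers.
- The arm moves only by the tool carry_out, never from a script. Its argument "targets" is one flat list of numbers, 5 for each row, row after row: the closure in counts, from 0 (fully open) to 255 (shut), then the shift along the world's x, y, z in mm, then the turn about the world's z in degrees. A call has 1 to 20 rows; each row shifts and turns the commanded pose from where the row before left it; what a row does not reach is not made up. A row lasts 1/10 s, in which the tool goes at most 50 mm and 8.59 degrees, less where a joint would pass 70% of its speed; a pose out of reach is approached as far as the arm can. A call is refused whole if a number of a shift passes 50 or a number of a turn 8.59, either way. A call with a gripper value outside its range is refused whole. The fingers move at their own pace and stop on an object; "newtons" is the grip in N (left out, the last holds). Time passes only in rows, so rows that do not move let the fingers close. It gives the time, the measured TCP pose, the force, the opening and the grip force at its end, in the units of the state.
- bot.get_obs(): the state, without advancing time (a new reading comes with each control period).
- imaging.read_camera(name): name is "scene" or "top" or "wrist"; returns a dict with "frame" (480x640x3 uint8, red, green, blue), "fov_y" (degrees; the focal length in pixels is half the picture's height over the tangent of half this angle, whatever the lens; pixels are square), "cx", "cy" (the principal point, pixels), "pose" (4x4, takes a point from camera to world coordinates); the wrist camera has in their place "tool_from_camera" (4x4, takes a point from camera to tool coordinates, whose origin is the TCP and whose axes are the flange's). Camera axes: x right, y up, looking along -z (the intrinsics and any distortion apply to the point x, -y, -z); pixel columns grow to the right and rows downward; lengths in m; the calibration is good to about 2 mm. A picture is of the moment at which its call begins: read the wrist's pose just before it. There is no depth.
- bot.hand_in(): hands the job in; it is judged then, once.
The state is a dict: "t": time; "q": joint angles; "joint_vel": joint speeds; "joint_torque": joint torques, N m; "eef_pos": TCP position; "tool_rot": TCP orientation; "contact_force": force on the tool from outside, world axes, zero at the start; "torque": the same for the moment, N m; "gripper_width": opening from 0.0 (shut) to 1.0 (fully open); "grasp_force": force on a finger pad.
Only numpy, scipy, OpenCV 4.12 (cv2) and the standard library are available. Lean on these libraries where they do the work, as an engineer would, in place of code of your own. Each camera call takes 0.05 s, during which the arm holds its last target. There are 200 camera calls.

TASK

Set the gap of the spacing gauge: with a fingertip resting on top of the knurled wheel, roll the wheel, in as many light strokes as it takes, until the line on the moving jaw's pointer stands level with the line on the small brass rider on the scale. Move the jaw only by rolling the wheel and do not touch the jaw or the rider; do not pick up or shift the gauge, and leave the things round it where they lie. Then take the finger away.

Things in the scene. Friction and masses are not known exactly. Their poses are not given: they have to be found in the camera images.
- gauge: Spacing gauge, loose on rubber feet (about 2.8 kg): dark steel foot plate 100 x 265 mm (x, y) carrying, on four spring posts, a grey-painted deck of that size, its top 30 mm above the table, with a fixed steel jaw at the +y end, a moving jaw on two rods and a knurled wheel near the -y end. Origin: on the table under the plate (y from -135 to +130 mm). Its y points from wheel to fixed jaw, z up.
- wheel: Dark knurled steel wheel, 60 mm in diameter, 18 mm wide, axle level along the gauge's x. Origin: its centre, at (0, -95, 71) mm in the gauge's frame. Friction 0.05 N m; stays where left. Rolling its top along the gauge's +y (towards the jaws) closes the gap, the other way opens it: the jaw moves 15 mm per radian, so half as far as the rim runs under the finger.
- wheel_top (a point): Top of the wheel's rim, where the fingertip is laid: 101 mm above the table unpressed; the bare metal cheeks beside the wheel are 25 mm lower, the jaws 35 mm. Does not turn with the wheel. The whole deck is sprung: pressed down it starts to give at about 3 N, gives 1.1 N per mm and meets its stop after 8 mm, and comes up again when released.
- jaw: The moving steel jaw, a block 64 x 16 x 34 mm with a pointer arm on the -x side, sliding along the gauge's y axis. Origin: under its middle, 32 mm above the table.
- pointer (a point): The black line on top of the moving jaw's pointer (the line lies across the scale), 45 mm above the table.
- rider: The brass gauge rider, a block 12 x 12 x 12 mm with a small thumbscrew, clamped on the scale on the gauge's -x edge. Origin: under its middle.
- mark (a point): The gauge mark: the black line on top of the brass rider, 45 mm above the table. Its axes are those of the gauge; the pointer is on the mark when both have the same y in the gauge's frame. At the start the pointer lies 25 to 70 mm short of it, on the wheel's side.
- beech_spacer: A loose beech spacer, 24 x 75 x 24 mm, lying beside the gauge; a bystander. Origin: centre of its underside.
- cast_weight: A loose cast weight block, 44 x 118 x 30 mm, lying beside the gauge; a bystander. Origin: centre of its underside.
- tape_roll: A loose roll of tape, 96 mm across and 48 mm high, lying beyond the fixed jaw; a bystander. Origin: centre of its underside.

How it is judged:
By the outcome, as a careful person would: the job done as asked, in the order asked, and still so for the second after the job is handed in, with the robot touching nothing.
It also fails if it takes over 45 s, if anything falls off the work surface, if the arm or the gripper's body presses on something with over 40 N, if the wrist force passes 120 N, or if a joint passes its speed limit or range.

## Working session

There is one attempt and no reset: what is moved stays moved. The work goes in short steps, Python scripts to look and compute and a tool call to move; the robot and the scene stay as the last step left them, time stands still between calls to the robot, and variables do not carry over. Pictures are saved under pics/ and viewed, at most 10 in all, crops included, and the job is handed in when it is done.

Besides the shell and the picture viewer there is one more tool, called after ">>>" by a JSON object that holds its "api" and its "payload". carry_out: Moves the arm, as the interface text tells. Its arguments: {"type":"object","properties":{"targets":{"type":"array","items":{"type":"number"}},"newtons":{"type":"number"}},"required":["targets"]}

```bash
mkdir -p pics
cat > h.py <<'E'
import numpy as np, cv2
from station import bot, imaging
from scipy.spatial.transform import Rotation as R
def cam(n):
    o=bot.get_obs(); c=imaging.read_camera(n)
    if n=="wrist":
        T=np.eye(4); q=o["tool_rot"]; T[:3,:3]=R.from_quat([q[1],q[2],q[3],q[0]]).as_matrix(); T[:3,3]=o["eef_pos"]
        c["pose"]=T@c["tool_from_camera"]
    return c
def ray(c,u,v,z):
    f=240/np.tan(np.radians(c["fov_y"])/2); P=c["pose"]
    d=P[:3,:3]@np.array([(u-c["cx"])/f,-(v-c["cy"])/f,-1]); o=P[:3,3]
    return o+d*(z-o[2])/d[2]
def proj(c,p):
    f=240/np.tan(np.radians(c["fov_y"])/2); P=c["pose"]
    x=P[:3,:3].T@(np.array(p)-P[:3,3]); return c["cx"]+f*x[0]/-x[2], c["cy"]-f*x[1]/-x[2]
E
python3 - <<'E'
from h import *
for n in ["scene","top"]:
    c=cam(n); cv2.imwrite(f"pics/{n}0.png",c["frame"][:,:,::-1]); print(n,[ (k,np.round(v,3) if not isinstance(v,str) else v) for k,v in c.items() if k!="frame"])
print(bot.get_obs(),bot.grip_point_offset)
E
```

```text
scene [('fov_y', np.float64(42.687)), ('cx', np.float64(325.542)), ('cy', np.float64(238.533)), ('pose', array([[ 0.888,  0.334, -0.317,  0.213],
       [-0.46 ,  0.628, -0.628, -0.216],
       [-0.011,  0.703,  0.711,  0.751],
       [ 0.   ,  0.   ,  0.   ,  1.   ]]))]
top [('fov_y', np.float64(48.43)), ('cx', np.float64(317.546)), ('cy', np.float64(242.79)), ('pose', array([[-0.044,  0.979, -0.199,  0.347],
       [-0.999, -0.042,  0.014,  0.367],
       [ 0.006,  0.2  ,  0.98 ,  0.965],
       [ 0.   ,  0.   ,  0.   ,  1.   ]]))]
{'t': 0.1, 'q': array([-1.40009583,  0.47769796,  0.02234736,  1.55637957, -0.01147626,
        1.10932174, -0.08309325]), 'joint_vel': array([-1.91504598e-03, -1.10876248e-03,  1.27151558e-03, -4.47021015e-03,
        5.02255152e-04,  6.33497532e-05,  3.83571012e-04]), 'joint_torque': array([ 5.05710035e-03, -5.97760463e+01,  1.61399961e+00, -2.81952775e+01,
        1.28068600e-02,  5.04131793e-03, -6.73637700e-06]), 'eef_pos': array([0.18563112, 0.64839587, 0.23042472]), 'tool_rot': array([-4.41948779e-05,  1.38932864e-01,  9.90301447e-01, -8.37997248e-04]), 'contact_force': array([-0.85739608, -0.08114884, -0.31048711]), 'torque': array([-0.0100124 ,  0.05114769, -0.03010242]), 'grasp_force': 0.0, 'gripper_width': 1.0004435944887788} 0.0187
```

View pics/scene0.png

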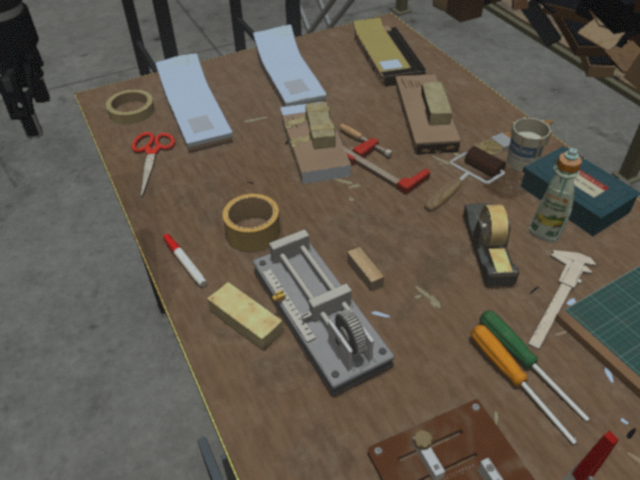

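View pics/top0.png

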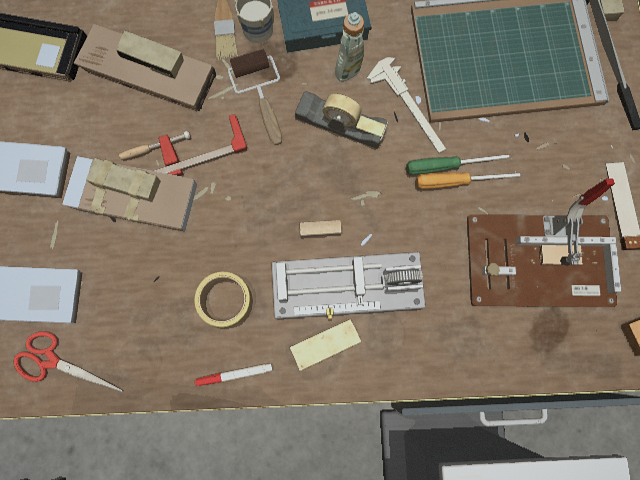

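The pictures show the gauge's deck in the top view, with corners near (272,262), (420,253), (425,309) and (276,318). The wheel is at (403,277), the jaw at (360,275) and the brass rider at (330,312). I'll get a rough pose and an enlarged crop.

Run:
```python
from h import *
c=cam("top"); I=c["frame"]
cv2.imwrite("pics/crop1.png",cv2.resize(I[245:325,265:430],None,fx=4.8,fy=4.8,interpolation=cv2.INTER_CUBIC)[:,:,::-1])
K=np.array([ray(c,u,v,.03)[:2] for u,v in [(272,262),(420,253),(425,309),(276,318)]]); print(K.round(4))
print("rider",ray(c,330,312,.045),"wheel",ray(c,403,270,.101))
```

```text
[[0.5061 0.4353]
 [0.5111 0.1714]
 [0.4116 0.1709]
 [0.4073 0.431 ]]
rider [0.41255479 0.33724255 0.045     ] wheel [0.47163942 0.21639583 0.101     ]
```

View pics/crop1.png

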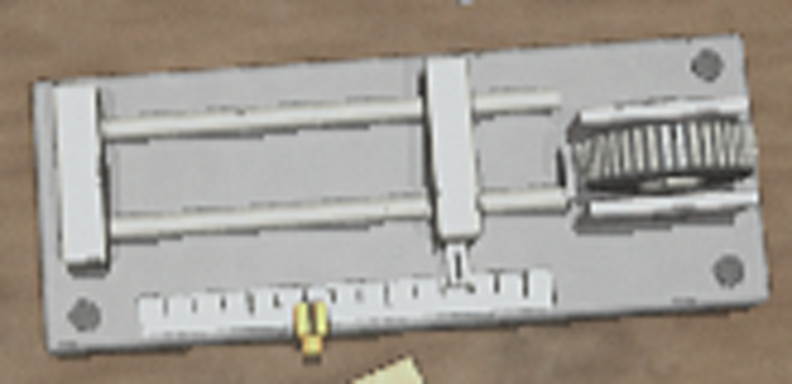

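```bash
cat >> h.py <<'E'
def gauge(c,corners,z=.03):
    K=np.array([ray(c,u,v,z)[:2] for u,v in corners]) # far(+x,+y),(+x,-y),(-x,-y),(-x,+y)
    L=np.array([[50,130],[50,-135],[-50,-135],[-50,130]])/1000
    A=K-K.mean(0); B=L-L.mean(0)
    th=np.arctan2((B[:,0]*A[:,1]-B[:,1]*A[:,0]).sum(),(A*B).sum())
    Rm=np.array([[np.cos(th),-np.sin(th)],[np.sin(th),np.cos(th)]])
    t=K.mean(0)-Rm@L.mean(0); return t,Rm,th,(K-t)@Rm
E
python3 - <<'E'
from h import *
c=cam("top"); f=lambda u,v:(265+u/4.8,245+v/4.8)
t,Rm,th,res=gauge(c,[f(35,83),f(740,37),f(768,297),f(50,353)])
print(t,np.degrees(th),res.round(4).tolist())
print("wheel",t+Rm@[0,-.095])
for p in [(458,265),(311,318)]: print((ray(c,*f(*p),.045)[:2]-t)@Rm)
print("wheeltop direct",(ray(c,*f(665,145),.101)[:2]-t)@Rm)
E
```

```text
[0.4596835  0.30504262] 1.615861017662655 [[0.0495, 0.1284], [0.0482, -0.1336], [-0.0482, -0.1332], [-0.0496, 0.1284]]
wheel [0.46236234 0.2100804 ]
[-0.0298253  -0.02026751]
[-0.04490209  0.03377436]
wheeltop direct [ 0.00084121 -0.08893935]
```

>>> {"api": "carry_out", "payload": {"targets": [255, 28, -40, 0, 0, 255, 28, -40, 0, 0, 255, 28, -40, 0, 0, 255, 28, -40, 0, 0, 255, 28, -40, 0, 0, 255, 28, -40, 0, 0, 255, 28, -40, 0, 0, 255, 28, -40, 0, 0, 255, 28, -40, 0, 0, 255, 22, -40, 0, 0, 255, 0, -30, -30, 0, 255, 0, 0, -30, 0, 255, 0, 0, 0, 0, 255, 0, 0, 0, 0]}}

```text
t: 1.6
eef_pos: [0.4596, 0.2195, 0.1716]
tool_rot: [-0.0, 0.139, 0.99, -0.0]
contact_force: [0.4, -0.2, 0.6]
gripper_width: 0.0
grasp_force: 0.0
```

>>> {"api": "carry_out", "payload": {"targets": [255, 2, -15, 0, 5.9, 255, 0, -6, 0, 5.9, 255, 0, 0, -20, 5.8, 255, 0, 0, -20, 0, 255, 0, 0, 0, 0, 255, 0, 0, 0, 0]}}

```text
t: 2.2
eef_pos: [0.4624, 0.1991, 0.1326]
tool_rot: [0.001, -0.015, 1.0, 0.0]
contact_force: [-0.0, -0.1, 0.6]
gripper_width: 0.0
grasp_force: 0.0
```

Run:
```python
from h import *
print(bot.get_obs()["contact_force"],bot.get_obs()["eef_pos"])
a=cam("wrist")["frame"]; b=cam("top")["frame"][225:325,265:430]; b=cv2.resize(b,(396,240),interpolation=cv2.INTER_CUBIC)
a=cv2.resize(a,(400,300)); s=cam("scene")["frame"][210:400,220:420]; s=cv2.resize(s,(316,300))
M=np.zeros((540,800,3),np.uint8); M[:300,:400]=a; M[300:,:396]=b; M[:300,400:716]=s
cv2.imwrite("pics/m1.png",M[:,:,::-1])
```

```text
[-0.01627998 -0.13051297  0.58009762] [0.4624162  0.19912177 0.13262571]
```

View pics/m1.png

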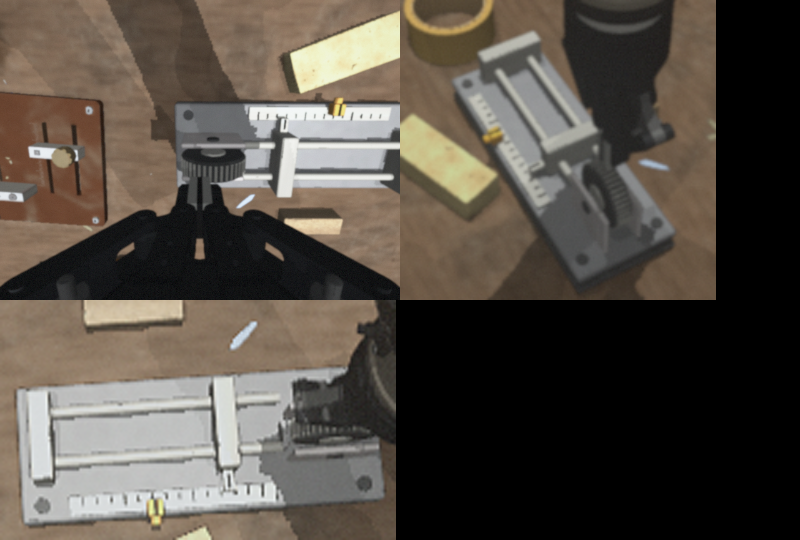

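The wrist view shows the closed fingertip at about (200,182), just short of the wheel's centre at (213,165). The pointer is at (283,125) and the rider at (338,106), so both stay visible during strokes. I'll go down gently.

>>> {"api": "carry_out", "payload": {"targets": [255, 0, 0, -12, 0, 255, 0, 0, -12, 0, 255, 0, 0, -4, 0, 255, 0, 0, -2, 0, 255, 0, 0, -2, 0, 255, 0, 0, 0, 0]}}

```text
t: 2.95
eef_pos: [0.4614, 0.1978, 0.0992]
tool_rot: [-0.0, -0.014, 1.0, -0.0]
contact_force: [-2.3, -1.3, 3.8]
gripper_width: 0.005
grasp_force: 1.8
```

>>> {"api": "carry_out", "payload": {"targets": [255, 0, 0, -2, 0, 255, 0, 2, 0, 0, 255, 0, 2, 0, 0, 255, 0, 2, 0, 0, 255, 0, 2, 0, 0]}}

```text
t: 3.45
eef_pos: [0.4613, 0.2056, 0.0975]
tool_rot: [-0.0, -0.014, 1.0, -0.0]
contact_force: [-4.4, -3.2, 6.8]
gripper_width: 0.001
grasp_force: 3.4
```

```bash
cat >> h.py <<'E'
def look(name):
    c=cam("wrist"); a=c["frame"]; print({k:np.round(bot.get_obs()[k],4) for k in("eef_pos","contact_force","t")})
    cv2.imwrite(name,cv2.resize(a[140:320,270:640],None,fx=2.16,fy=2.16,interpolation=cv2.INTER_CUBIC)[:,:,::-1])
    return c
E
python3 -c "
from h import *
look('pics/w1.png')"
```

```text
{'eef_pos': array([0.4612, 0.2061, 0.0975]), 'contact_force': array([-3.819 , -2.1448,  6.1439]), 't': np.float64(3.5)}
```

View pics/w1.png

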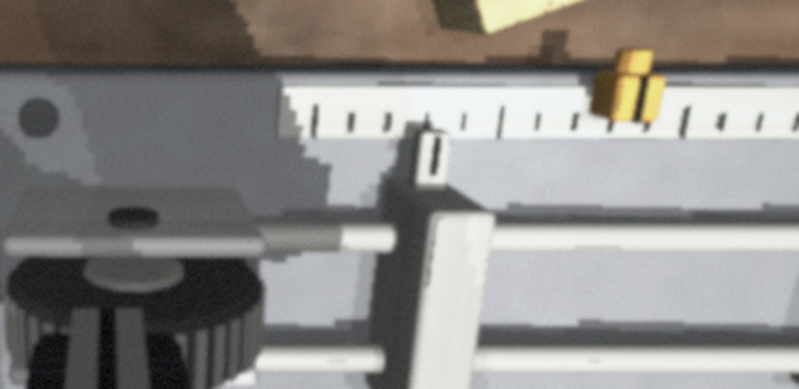

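The pointer line is at about (434,155) in the crop and the rider line at (642,98). The fingertip is on the wheel's tread. There's a sideways force in x, so I'll check the alignment and measure the pointer gap.

```bash
cat >> h.py <<'E'
g0=np.array([0.4597,0.3050]); th0=np.radians(1.616); R0=np.array([[np.cos(th0),-np.sin(th0)],[np.sin(th0),np.cos(th0)]])
def gf(c,u,v,z): return ((ray(c,270+u/2.16,140+v/2.16,z)[:2]-g0)@R0*1000).round(1)
E
python3 - <<'E'
from h import *
c=cam("wrist"); dz=.003
print("ptr",gf(c,437,140,.045-dz),gf(c,433,172,.045-dz),"rider",gf(c,642,80,.045-dz),gf(c,641,120,.045-dz))
print("deck edge x",gf(c,100,68,.027),gf(c,700,66,.027))
print("cheek -x top: outer/inner",gf(c,130,238,.073),gf(c,130,253,.073))
u,v=proj(c,bot.get_obs()["eef_pos"]); print("tcp px",(u-270)*2.16,(v-140)*2.16)
for x in(-9,9):
  p=g0+R0@np.array([x/1000,-.095]); u,v=proj(c,[*p,.0985]); print(x,(u-270)*2.16,(v-140)*2.16)
E
```

```text
ptr [-31.7 -14.1] [-23.3 -14.1] rider [-47.1  35.3] [-37.   37.1]
deck edge x [ -48.1 -100.5] [-48.8  60.3]
cheek -x top: outer/inner [-15.8 -93.4] [-12.2 -93.4]
tcp px 105.16064436873968 347.4309720949037
-9 125.28702259235612 313.87273674444236
9 124.54903541223622 395.50999742276366
```

>>> {"api": "carry_out", "payload": {"targets": [255, -0.5, 2, 0, 0, 255, -0.5, 2, 0, 0, 255, 0, 2, 0, 0, 255, 0, 2, 0, 0, 255, 0, 2, 0, 0, 255, 0, 2, 0, 0, 255, 0, 0, 0, 0]}}

```text
t: 4.25
eef_pos: [0.4608, 0.2184, 0.0978]
tool_rot: [0.0, -0.014, 1.0, 0.0]
contact_force: [-3.3, -1.0, 6.8]
gripper_width: 0.001
grasp_force: 3.2
```

```bash
python3 -c "
from h import *
c=look('pics/w2.png')
I=cv2.imread('pics/w2.png')
g=cv2.cvtColor(I,cv2.COLOR_BGR2GRAY)
print(g[158,400:560:4]); print(g[98,590:680:4])"
```

```text
{'eef_pos': array([0.4608, 0.2184, 0.0978]), 'contact_force': array([-2.88  , -0.5151,  6.1065]), 't': np.float64(4.3)}
[234 194  78 130 226 233 212 200 203 200 201 203 202 203 204 203 202 202
 203 204 204 203 205 205 203 206 202 203 204 204 203 201 200 198 197 194
 197 198 194 197]
[ 68 166 218 216 215 228 240 241 242 240 241 240 239 240 240 240 240 239
 239 239 239 239 239]
```

View pics/w2.png

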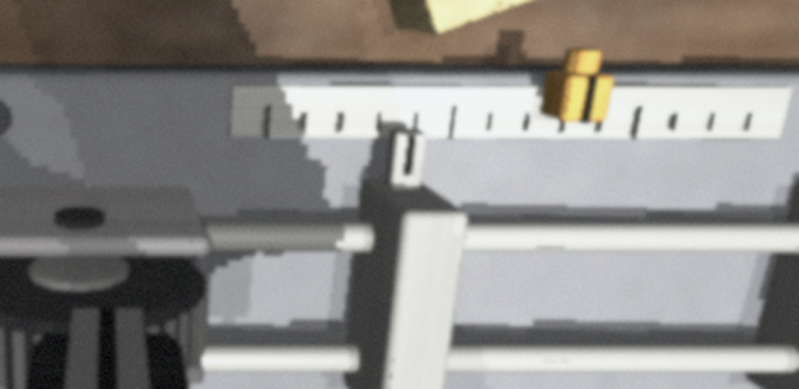

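Between the two pictures, 12 mm of finger travel moved the pointer about 6 mm, so the wheel rolls without slipping. About 44 mm remain. Now full strokes.

>>> {"api": "carry_out", "payload": {"targets": [255, 0, 0, 5, 0, 255, 0, 0, 5, 0, 255, 0, -12, 0, 0, 255, 0, -12, 0, 0, 255, 0, 0, 0, 0, 255, 0, 0, -5, 0, 255, 0, 0, -3, 0, 255, 0, 0, -2, 0, 255, 0, 0, 0, 0, 255, 0, 2, 0, 0, 255, 0, 2.5, 0, 0, 255, 0, 2.5, 0, 0, 255, 0, 2.5, 0, 0, 255, 0, 2.5, 0, 0, 255, 0, 2.5, 0, 0, 255, 0, 2.5, 0, 0, 255, 0, 2.5, 0, 0, 255, 0, 2.5, 0, 0, 255, 0, 2, 0, 0, 255, 0, 0, 0, 0]}}

```text
t: 6.3
eef_pos: [0.4601, 0.219, 0.0975]
tool_rot: [-0.0, -0.015, 1.0, 0.0]
contact_force: [-2.8, -0.1, 6.5]
gripper_width: 0.002
grasp_force: 3.3
```

>>> {"api": "carry_out", "payload": {"targets": [255, 0, 0, 5, 0, 255, 0, 0, 5, 0, 255, 0, -12, 0, 0, 255, 0, -12, 0, 0, 255, 0, 0, 0, 0, 255, 0, 0, -5, 0, 255, 0, 0, -3, 0, 255, 0, 0, -2, 0, 255, 0, 0, 0, 0, 255, 0, 2, 0, 0, 255, 0, 2.5, 0, 0, 255, 0, 2.5, 0, 0, 255, 0, 2.5, 0, 0, 255, 0, 2.5, 0, 0, 255, 0, 2.5, 0, 0, 255, 0, 2.5, 0, 0, 255, 0, 2.5, 0, 0, 255, 0, 2.5, 0, 0, 255, 0, 2, 0, 0]}}

```text
t: 8.2
eef_pos: [0.4601, 0.2187, 0.0975]
tool_rot: [-0.0, -0.015, 1.0, 0.0]
contact_force: [-3.4, -1.8, 6.3]
gripper_width: 0.002
grasp_force: 3.2
```

>>> {"api": "carry_out", "payload": {"targets": [255, 0, 0, 5, 0, 255, 0, 0, 5, 0, 255, 0, -12, 0, 0, 255, 0, -12, 0, 0, 255, 0, 0, 0, 0, 255, 0, 0, -5, 0, 255, 0, 0, -3, 0, 255, 0, 0, -2, 0, 255, 0, 0, 0, 0, 255, 0, 2, 0, 0, 255, 0, 2.5, 0, 0, 255, 0, 2.5, 0, 0, 255, 0, 2.5, 0, 0, 255, 0, 2.5, 0, 0, 255, 0, 2.5, 0, 0, 255, 0, 2.5, 0, 0, 255, 0, 2.5, 0, 0, 255, 0, 2.5, 0, 0, 255, 0, 2, 0, 0]}}

```text
t: 10.1
eef_pos: [0.4601, 0.2187, 0.0975]
tool_rot: [-0.0, -0.015, 1.0, 0.0]
contact_force: [-3.3, -1.4, 5.4]
gripper_width: 0.003
grasp_force: 3.1
```

```bash
python3 -c "
from h import *
c=look('pics/w3.png')"
```

```text
{'eef_pos': array([0.4601, 0.2191, 0.0975]), 'contact_force': array([-3.6647, -0.5059,  5.9103]), 't': np.float64(10.15)}
```

View pics/w3.png

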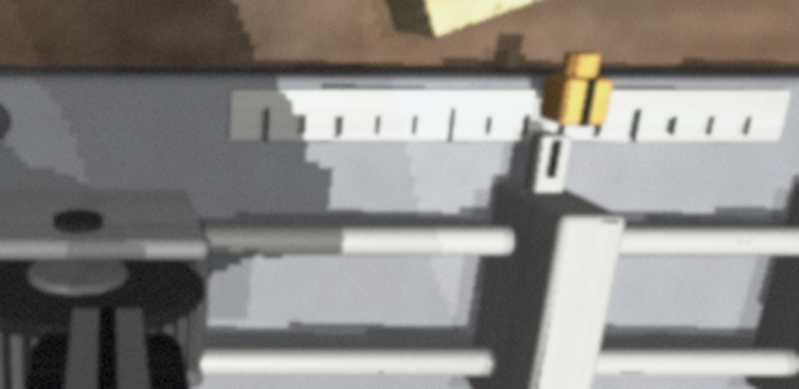

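The pointer line is at (553,158) and the rider line at (588,103). Next, a sub-pixel measurement.

```bash
cat >> h.py <<'E'
def line(c,u0,u1,v0,v1,z):
    "per-row dark centroid of the line in crop window -> gauge frame, mm"
    g=cv2.cvtColor(c["frame"],cv2.COLOR_RGB2GRAY).astype(float)
    a,b=int(270+u0/2.16),int(270+u1/2.16); P=[]
    for r in range(int(140+v0/2.16),int(140+v1/2.16)+1):
        w=np.clip(np.median(g[r,a:b])*.75-g[r,a:b],0,None)
        if w.sum()>15: u=(w*np.arange(a,b)).sum()/w.sum(); P.append((ray(c,u,r,z)[:2]-g0)@R0*1000)
    P=np.array(P); print(P.round(1).tolist()); return np.median(P,0)
def gap(c,pu,pv,ru,rv,z):
    p=line(c,pu-11,pu+12,pv-13,pv+13,z); r=line(c,ru-10,ru+12,rv-17,rv+13,z); print(p,r,"gap",r[1]-p[1])
E
python3 - <<'E'
from h import *
c=cam("wrist"); gap(c,553,158,588,103,.042)
print(gf(c,5,70,.027),gf(c,790,72,.027))
E
```

```text
[[-31.3, 29.2], [-30.8, 29.2], [-30.2, 29.2], [-29.6, 29.2], [-29.1, 29.2], [-28.5, 29.2], [-27.9, 29.2], [-27.4, 29.2], [-26.8, 29.2], [-26.2, 29.2], [-25.6, 29.2], [-25.1, 29.3], [-24.5, 29.3]]
[[-46.9, 35.2], [-46.3, 35.2], [-45.8, 35.2], [-45.2, 35.3], [-44.7, 35.3], [-44.1, 35.3], [-43.6, 35.3], [-43.0, 35.2], [-42.5, 35.2], [-41.9, 35.3], [-41.4, 35.3], [-40.8, 35.3], [-40.3, 35.3], [-39.7, 35.2], [-39.2, 35.2]]
[-27.9263286  29.1647799] [-43.04075494  35.25633918] gap 6.091559286434354
[ -48.2 -113. ] [-48.1  97.9]
```

>>> {"api": "carry_out", "payload": {"targets": [255, 0, 0, 5, 0, 255, 0, 0, 5, 0, 255, 0, -9, 0, 0, 255, 0, -9, 0, 0, 255, 0, 0, 0, 0, 255, 0, 0, -5, 0, 255, 0, 0, -3, 0, 255, 0, 0, -2, 0, 255, 0, 0, 0, 0, 255, 0, 1.5, 0, 0, 255, 0, 2, 0, 0, 255, 0, 2, 0, 0, 255, 0, 2, 0, 0, 255, 0, 2, 0, 0, 255, 0, 1.5, 0, 0, 255, 0, 1, 0, 0, 255, 0, 0, 0, 0, 255, 0, 0, 0, 0]}}

```text
t: 12.0
eef_pos: [0.4606, 0.2119, 0.0974]
tool_rot: [-0.0, -0.014, 1.0, -0.0]
contact_force: [-1.6, -1.8, 6.9]
gripper_width: -0.003
grasp_force: 3.4
```

Run:
```python
from h import *
c=look('pics/w4.png')
f=lambda x,y:[(a-b)*2.16 for a,b in zip(proj(c,[*(g0+R0@np.array([x,y])/1000),.042]),(270,140))]
p=f(-27.9,35);r=f(-43,35.2);print(p,r); gap(c,*p,*r,.042)
```

```text
{'eef_pos': array([0.4606, 0.2119, 0.0974]), 'contact_force': array([-2.278 , -2.4615,  7.1164]), 't': np.float64(12.05)}
[np.float64(603.5752387100312), np.float64(156.29708075949188)] [np.float64(615.3506337176999), np.float64(97.85921466619403)]
[[-31.5, 35.1], [-30.9, 35.0], [-30.4, 35.0], [-29.8, 35.0], [-29.2, 35.0], [-28.7, 35.1], [-28.1, 35.0], [-27.5, 35.0], [-27.0, 35.0], [-26.4, 35.0], [-25.8, 35.0], [-25.2, 35.0], [-24.7, 35.0]]
[[-47.5, 34.9], [-47.0, 35.0], [-46.4, 35.0], [-45.9, 35.1], [-45.3, 35.0], [-44.8, 35.0], [-44.3, 35.0], [-43.7, 35.1], [-43.2, 35.0], [-42.6, 35.0], [-42.1, 35.0], [-41.5, 35.0], [-41.0, 35.0], [-40.4, 35.1], [-39.9, 35.0]]
[-28.10520525  35.0218316 ] [-43.71187049  35.02010942] gap -0.001722180298528997
```

View pics/w4.png

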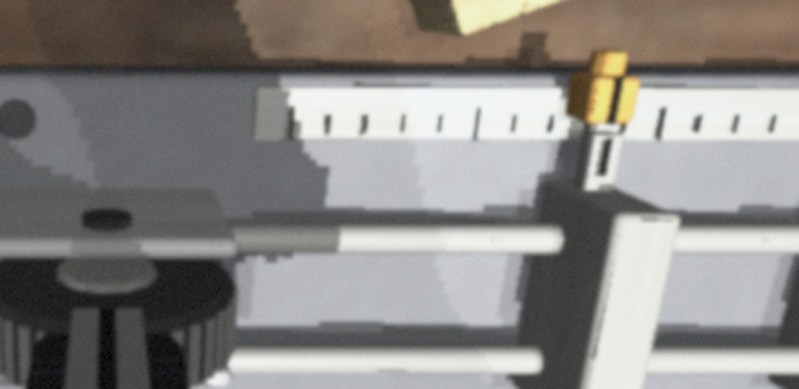

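The lines coincide to within measurement. I'll ease the sideways load, lift off and recheck.

>>> {"api": "carry_out", "payload": {"targets": [255, 0, -0.5, 0, 0, 255, 0, 0, 5, 0, 255, 0, 0, 8, 0, 255, 0, 0, 15, 0, 255, 0, 0, 0, 0, 255, 0, 0, 0, 0, 255, 0, 0, 0, 0, 255, 0, 0, 0, 0]}}

```text
t: 12.85
eef_pos: [0.4603, 0.2113, 0.1247]
tool_rot: [-0.0, -0.014, 1.0, -0.0]
contact_force: [0.1, -0.3, 0.2]
gripper_width: -0.002
grasp_force: 0.0
```

Run:
```python
from h import *
for i in range(2):
  c=look('pics/w5.png')
  f=lambda x,y:[(a-b)*2.16 for a,b in zip(proj(c,[*(g0+R0@np.array([x,y])/1000),.045]),(270,140))]
  p=f(-27.9,35);r=f(-43,35); gap(c,*p,*r,.045)
```

```text
{'eef_pos': array([0.4604, 0.2112, 0.1248]), 'contact_force': array([ 0.5486,  0.6852, -0.2946]), 't': np.float64(12.9)}
[[-32.2, 31.7], [-31.6, 34.4], [-31.0, 34.6], [-30.3, 34.8], [-29.7, 34.8], [-29.1, 35.1], [-28.5, 35.1], [-27.8, 35.1], [-27.2, 35.2], [-26.6, 35.2], [-25.9, 35.1], [-25.3, 35.0], [-24.7, 35.1]]
[[-47.5, 35.1], [-46.9, 35.2], [-46.3, 35.2], [-45.7, 35.3], [-45.1, 35.3], [-44.5, 35.3], [-43.9, 35.2], [-43.3, 35.2], [-42.7, 35.2], [-42.1, 35.2], [-41.5, 35.3], [-40.9, 35.2], [-40.3, 35.2], [-39.6, 35.2]]
[-28.45712471  35.05128485] [-43.61171916  35.23027374] gap 0.17898888552876713
{'eef_pos': array([0.4605, 0.2113, 0.1249]), 'contact_force': array([ 0.4575,  0.391 , -0.2785]), 't': np.float64(12.95)}
[[-32.1, 33.8], [-31.5, 34.6], [-30.9, 34.7], [-30.3, 34.8], [-29.6, 35.0], [-29.0, 35.1], [-28.4, 35.1], [-27.8, 35.1], [-27.1, 35.1], [-26.5, 35.1], [-25.9, 35.0], [-25.2, 35.0], [-24.6, 35.1]]
[[-48.1, 35.2], [-47.5, 35.1], [-46.9, 35.2], [-46.3, 35.2], [-45.7, 35.3], [-45.1, 35.2], [-44.4, 35.2], [-43.8, 35.2], [-43.2, 35.2], [-42.6, 35.2], [-42.0, 35.3], [-41.4, 35.2], [-40.8, 35.2], [-40.2, 35.2], [-39.6, 35.2]]
[-28.38232518  35.01731123] [-43.84371131  35.2130382 ] gap 0.19572696496218356
```

View pics/w5.png

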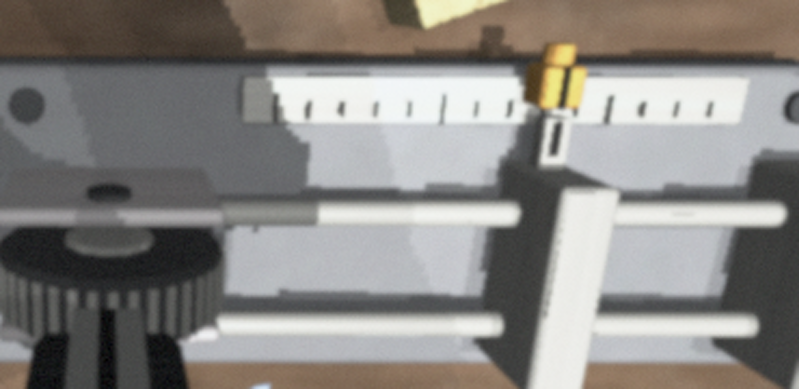

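The lines are within about 0.15 mm and the finger is clear of the wheel. I'll retreat and hand in.

>>> {"api": "carry_out", "payload": {"targets": [255, 0, 0, 30, 0, 255, 0, 0, 30, 0, 255, 0, 0, 20, 0, 255, 0, 0, 0, 0, 255, 0, 0, 0, 0, 255, 0, 0, 0, 0]}}

```text
t: 13.55
eef_pos: [0.46, 0.2111, 0.2042]
tool_rot: [-0.001, -0.014, 1.0, -0.001]
contact_force: [-0.5, 0.7, -0.8]
gripper_width: 0.002
grasp_force: 0.0
```

```bash
python3 -c "
from station import bot
print(bot.get_obs()['contact_force'],bot.hand_in())"
```

```text
the job is handed in; nothing more can be done
[-0.49479651  0.66699747 -0.8121836 ] None
```

The pointer line was rolled to within about 0.2 mm of the rider's line by the last camera check after lift-off; the finger was then taken away and the job handed in at about 13.6 s.

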